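# Hang the vial cabinet's lift-off door and shut it

## Robot

A 7-joint arm with a two-finger parallel gripper is mounted at the origin on the work surface. World frame = base frame: x ahead of the robot, y to its left, z up, the work surface at z = 0. Lengths are in mm, angles in rad, forces in N, time in s.
With the tool pointing down it reaches from about 400 to 850 mm from the base axis. Payload 6.9 kg.
Tool frame: the origin (TCP) lies midway between the tips of the shut fingers; the grasp point (between the pads) lies 19 mm behind it; x points along the fingers, y is the direction in which the jaws open and shut, and the axes are right-handed (so a half turn about x gives the same grasp; the last joint's range is limited). The gripper opens to 85 mm and grips with 20 to 120 N. Pads are 22 mm wide; open, the fingers measure 114 mm over their backs; the gripper's body (76 mm by 85 mm) begins 54 mm behind the grasp point. The pads swing forward as they close: fully open they stand 13 mm farther back than shut.
Start: joints at [-1.006, 0.507, -0.238, 1.5, 0.126, 1.149, -0.155], TCP at [276.811, 560.345, 231.275] pointing down, gripper open.
Joint ranges: [-3.08, 3.08], [-0.24, 2.05], [-1.43, 1.35], [0, 2.5], [-1.52, 4.66], [0.17, 1.96], [-2.89, 2.89]. Speed limits (rad/s): [2.39, 2.39, 3.14, 3.14, 3.14, 3.14, 3.14].

## Interface

Orientations are given as [roll, pitch, yaw] about the fixed x, y, z axes, in that order (R = Rz(yaw) Ry(pitch) Rx(roll)).
In Python, from rig import env gives the robot as it stands.
- The arm moves only by the tool carry_out, never from a script. Its argument "targets" is a list of rows, each a list of 3 entries, a list of its own where there are three numbers: the shift along the tool's x, y, z in cm, then the turn, a rotation vector about the tool's x, y, z in degrees, then the opening, from -1 (shut) to 1 (fully open), so that 0 is half open. A call has 1 to 5 rows; each row is the pose to reach, as a shift and turn from the pose commanded when the call began, along the tool's axes at that moment; what a row does not reach only later rows make up. A row lasts 1/10 s, in which the tool goes at most 50 mm and 8.59 degrees, less where a joint would pass 70% of its speed; a pose out of reach is approached as far as the arm can. A call with a gripper value outside its range is refused whole. The fingers move at their own pace and stop on an object; the grip force is fixed at half the most. Time passes only in rows, so rows that repeat a pose let the fingers close. It gives the time, the measured TCP pose, the force and the opening at its end, in the units of the state.
- env.get_obs(): the state, without advancing time (a new reading comes with each control period).
- env.get_image(name): name is "scene" or "top" or "wrist"; returns (picture, depth): 420x560x3 uint8, red, green, blue; 420x560 float32, mm along the optical axis (not along the pixel's ray), 0 where there is no reading.
- env.camera_info(name): a dict with "fx", "fy", "cx", "cy" (pixels), "origin" and "attitude" of the camera in the world. Camera axes: x right, y down, z forward; pixel columns grow to the right and rows downward; lengths in mm; the calibration is good to about 2 mm. The wrist camera is an equidistant fisheye: a pixel r from the principal point sees the ray r / f radians off the axis. A picture is of the moment at which its call begins: read the wrist's pose just before it. camera_info takes no time and is no camera call; for the wrist camera it gives the pose at the moment of the call.
- env.job_done(): hands the job in, once; it reports no verdict.
The state is a dict: "t": time; "q": joint angles; "joint_velocities": joint speeds; "joint_efforts": joint torques, N m; "tcp_pos": TCP position; "orientation": TCP orientation; "ft_force": force on the tool from outside, world axes, zero at the start; "moment": the same for the moment, N m; "grip_width": opening from 0.0 (shut) to 1.0 (fully open).
Only numpy, scipy, OpenCV 4.12 (cv2) and the standard library are available. Lean on these libraries where they do the work, as an engineer would, in place of code of your own. Each camera call takes 0.05 s, during which the arm holds its last target. There are 200 camera calls.

## Task

The small vial cabinet's door has been washed and stands in the slotted draining stand. Put it back: lift it out, lower both its hinge knuckles fully onto the cabinet's two hinge pins with the door standing well open (about square to the cabinet's front), keeping hold until it is right down. Let go, then push it fully shut against the seal without slamming it, and leave the bottle, jar and beaker where they are.

Things in the scene. Friction and masses are not known exactly. Their poses are not given: they have to be found in the camera images.
- cabinet: White vial cabinet, fixed, open-fronted, 200 wide, 150 deep, 190 mm tall. Origin on the bench below the hinge axis; x runs along the front from hinge to free-edge side, y into the cabinet (-y is in front), z up. It fills x -12..188, y 12..162 mm. A rubber seal strip on the front at x 174..182 mm stops the door, reaching out to y = 5.5 mm. Two steel brackets at x = 0 carry the upright hinge pins.
- pin_low (a point): Foot of the lower hinge pin, 35 mm above the bench, on the bracket's upper face, which carries the knuckle. The pin is 9 mm in diameter and 28 mm tall, its upper 10 mm tapering to a 3 mm tip. Axes as the cabinet's.
- pin_high (a point): Foot of the upper hinge pin, 135 mm above the bench, straight above the lower one; same pin. Its bracket fills 127..135 mm, so the lower knuckle must come in from the side or front between the brackets, not through the upper bracket.
- door: White door, 0.25 to 0.45 kg, upright and loose in the stand. Origin on the axis of its knuckles, level with the panel's lower edge; x from knuckles to free edge, y the inner side, z up. Panel: x 12..182, y -5..5, z 0..160 mm. Hung and shut, its axes match the cabinet's, lower edge 20 mm above the bench; opening turns it clockwise seen from above (yaw = cabinet's yaw minus opening angle).
- door_centre (a point): Centre of the door's panel: 97 mm from the knuckle axis, half-way up its 160 mm height and half-way through its 10 mm thickness. Axes as the door's. The plain top edge, 80 mm above, can be pinched across the thickness anywhere. Once hung, the door turns freely on the pins, stays where it is left and may sag about 2 degrees in the play.
- door_edge (a point): Middle of the panel's free edge, 182 mm from the knuckle axis. Axes as the door's. On the outside (-y) of the door, 22 mm back from this edge and 31..99 mm above the panel's lower edge, a steel bar handle stands 27 mm proud of the face.
- knuckle_low (a point): Centre of the lower end of the lower knuckle: a steel tube 25 mm long, 18 mm outside and 12 mm inside diameter, open through. It lies 15 mm above the panel's lower edge.
- knuckle_high (a point): The same for the upper knuckle, 100 mm above the lower one.
- stand: White slotted stand, fixed: base 140 x 80 x 10 mm, with two pairs of cheeks 22 mm tall that leave a 12 mm slot, open upward, along its x axis. Origin under its centre. The door's panel stands in the slot, its lower edge 10 mm above the bench, its middle within 10 mm of the stand's centre.
- reagent: Bystander: white bottle, 60 mm in diameter, 140 mm tall; origin under its centre.
- jar: Bystander: amber jar, 52 mm in diameter, 70 mm tall; origin under its centre.
- beaker: Bystander: open glass beaker, 68 mm in diameter, 85 mm tall; origin under its centre.
Things that resemble listed ones, but are neither listed nor needed, are in the scene too. There is more than one size of the door; the job needs the largest.

How it is judged:
By the outcome, as a careful person would: the job done as asked, in the order asked, and still so for the second after the job is handed in, with the robot touching nothing.
It also fails if it takes over 64 s, if anything falls off the work surface, if the arm or the gripper's body presses on something with over 40 N, if the wrist force passes 120 N, or if a joint passes its speed limit or range.

## Working session

There is one attempt and no reset: what is moved stays moved. The work goes in short steps, Python scripts to look and compute and a tool call to move; the robot and the scene stay as the last step left them, time stands still between calls to the robot, and variables do not carry over. Pictures are saved under pics/ and viewed, about 8 in all and at most 12, crops included, and the job is handed in when it is done.

Besides the shell and the picture viewer there is one more tool, called after ">>>" as name(argument=value, ...) on one line, values as JSON. carry_out: Moves the arm, as the interface text tells. Its arguments: {"type":"object","properties":{"targets":{"type":"array","items":{"type":"array"}}},"required":["targets"]}

```bash
ls; mkdir -p pics
python3 - <<'E'
from rig import env
import cv2,numpy as np
for n in("scene","top"):
    im,d=env.get_image(n); cv2.imwrite(f"pics/{n}0.png",im[:,:,::-1]); np.savez(f"/tmp/{n}0.npz",im=im,d=d)
    print(n,env.camera_info(n))
print(env.get_obs())
E
```

```text
pics
scene {'fx': 508.16910801127415, 'fy': 508.16910801127415, 'cx': 285.8163363018281, 'cy': 208.46612823571667, 'origin': array([1008.34233249,  923.59828862,  791.99640192]), 'attitude': array([-2.19827428, -0.0049855 ,  2.63078005])}
top {'fx': 544.7118320012203, 'fy': 544.7118320012203, 'cx': 266.32175278723344, 'cy': 201.39108535218955, 'origin': array([ 523.27921595,  105.56974492, 1269.21776512]), 'attitude': array([-3.10569643, -0.01718368, -1.59706296])}
{'t': 0.1, 'q': array([-1.00646308,  0.50824003, -0.23753031,  1.50104411,  0.12571122,
        1.14891845, -0.15484231]), 'joint_velocities': array([-0.00265962, -0.00306939, -0.00055574, -0.00174473,  0.00151514,
        0.00224236,  0.00071702]), 'joint_efforts': array([-4.20925600e-03, -6.21835542e+01, -2.19401188e+00, -2.50202000e+01,
        1.27244563e-02,  7.87379919e-03,  4.12091413e-05]), 'tcp_pos': array([276.67987595, 559.90697612, 230.52122338]), 'orientation': array([-1.54283056,  1.56917604, -2.00168954]), 'ft_force': array([ 1.62186886,  0.29111232, -0.19401923]), 'moment': array([-0.0270848 , -0.05114375, -0.02360871]), 'grip_width': 0.996190694343721}
```

View pics/scene0.png

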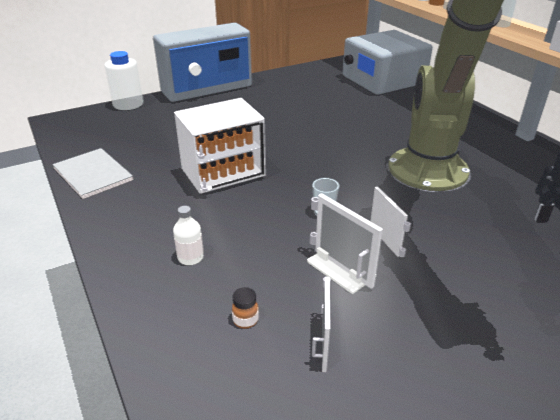

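View pics/top0.png

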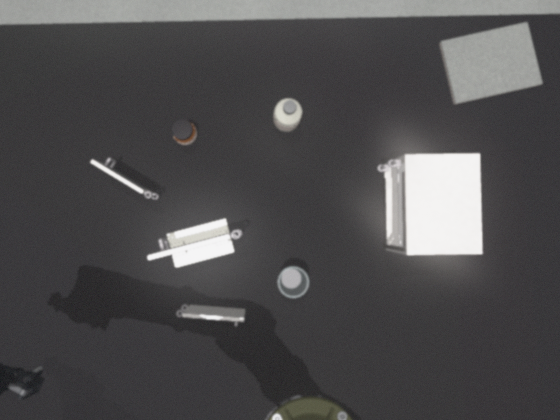

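The scene holds three door-like panels. In the top view they are A at (190,248) in the stand, B at (213,313) and C at (125,178). A is about 89 px (180 mm) long and B and C are about 62–70 px, so A is the largest, and it stands in the slotted stand. I'll confirm it in a crop and measure it with depth.

```bash
cat > h.py <<'E'
import numpy as np,cv2
from scipy.spatial.transform import Rotation as R
from rig import env
def rot(a): return R.from_euler('xyz',a).as_matrix()
def cloud(n,d):
    c=env.camera_info(n); v,u=np.mgrid[:d.shape[0],:d.shape[1]]
    p=np.stack([(u-c['cx'])/c['fx']*d,(v-c['cy'])/c['fy']*d,d],-1)
    return p@rot(c['attitude']).T+c['origin']
def proj(n,P):
    c=env.camera_info(n); q=(np.atleast_2d(P)-c['origin'])@rot(c['attitude'])
    return q[:,:2]/q[:,2:]*c['fx']+[c['cx'],c['cy']]
def ray(n,u,v,z):
    c=env.camera_info(n); r=rot(c['attitude'])@[(u-c['cx'])/c['fx'],(v-c['cy'])/c['fy'],1]
    return c['origin']+r*(z-c['origin'][2])/r[2]
E
python3 - <<'E'
from h import *
T=np.load('/tmp/top0.npz');d=T['d'];im=T['im'];P=cloud('top',d);z=P[...,2]
def box(name,u0,u1,v0,v1,z0,z1):
    m=np.zeros(z.shape,bool);m[v0:v1,u0:u1]=1;m&=(z>z0)&(z<z1)&(d>0)
    q=P[m];r=cv2.minAreaRect(q[:,:2].astype(np.float32))
    print(name,m.sum(),'z',np.percentile(q[:,2],[5,50,95]).round(1),'c',np.round(r[0],1),'s',np.round(r[1],1),'a',round(r[2],2));print(cv2.boxPoints(r).round(0).tolist())
box('cab',370,500,140,270,180,205)
box('doorA',140,250,220,275,150,200)
box('doorB',170,250,295,330,60,250)
box('doorC',85,165,150,205,60,250)
box('pinhigh',370,402,150,180,120,180)
box('pinlow',370,402,150,180,15,75)
box('stand',140,250,210,275,3,45)
box('knA',228,250,220,245,100,148)
box('floor',300,350,150,200,-30,30)
a=im[130:270,130:250];b=im[130:270,360:480]
v=cv2.resize(np.hstack([a,b])[:,:,::-1],None,fx=3.3,fy=3.3,interpolation=cv2.INTER_CUBIC);cv2.imwrite('pics/crop1.png',v)
E
```

```text
cab 7757 z [187.2 191.1 194.4] c [ 547.8 -264.1] s [157.8 199.9] a 88.65
[[446.0, -341.0], [646.0, -345.0], [650.0, -188.0], [450.0, -183.0]]
doorA 476 z [153.6 170.3 173.8] c [475.8 234.7] s [ 16.8 189.6] a 14.42
[[444.0, 324.0], [491.0, 141.0], [508.0, 145.0], [460.0, 329.0]]
doorB 553 z [ 66.  108.8 123.2] c [318.4 210.4] s [141.5  25.6] a 82.91
[[297.0, 142.0], [322.0, 139.0], [340.0, 279.0], [314.0, 282.0]]
doorC 387 z [ 70.8 117.8 123.2] c [627.7 386.3] s [142.1  27.1] a 56.01
[[577.0, 335.0], [599.0, 320.0], [679.0, 438.0], [656.0, 453.0]]
pinhigh 104 z [130.7 137.1 163.1] c [ 639.2 -186.3] s [18.9 27.6] a 3.53
[[629.0, -173.0], [631.0, -201.0], [649.0, -199.0], [648.0, -172.0]]
pinlow 195 z [15.7 20.2 53.2] c [ 629.8 -196.8] s [36.2 48.9] a 0.18
[[612.0, -172.0], [612.0, -221.0], [648.0, -221.0], [648.0, -172.0]]
stand 2617 z [ 3.3  9.2 31. ] c [478.5 251.3] s [252.4 147.9] a 88.52
[[401.0, 127.0], [549.0, 123.0], [556.0, 376.0], [408.0, 379.0]]
knA 16 z [117.6 140.6 147.5] c [496.4 151.6] s [14.  21.3] a 21.8
[[486.0, 159.0], [494.0, 139.0], [507.0, 144.0], [499.0, 164.0]]
floor 2490 z [-3.1  1.   5.2] c [627.9 -55.5] s [116.5 115.7] a 88.52
[[569.0, -112.0], [684.0, -115.0], [687.0, 1.0], [572.0, 4.0]]
```

View pics/crop1.png

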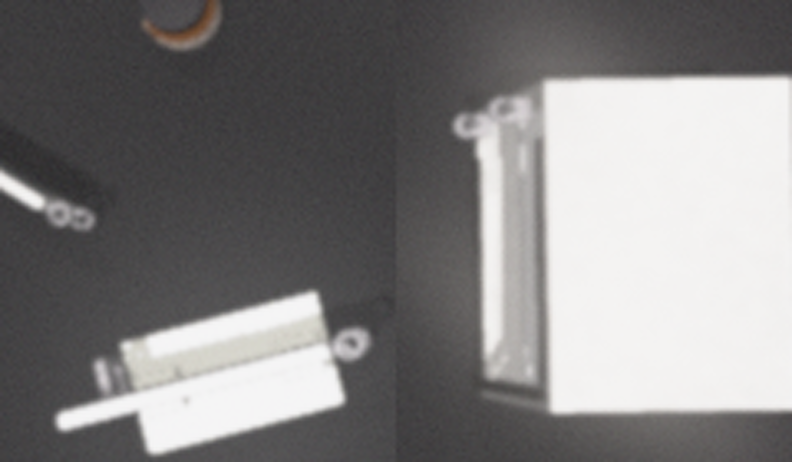

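Run:
```python
from h import *
T=np.load('/tmp/top0.npz');d=T['d'];im=T['im'];g=cv2.cvtColor(im,cv2.COLOR_RGB2GRAY)
P=cloud('top',d);z=P[...,2]
m=np.zeros(z.shape,bool);m[220:275,140:250]=1;m&=(z>160)&(z<180)&(g>150)
q=np.array([ray('top',u,v,170) for v,u in np.argwhere(m)])[:,:2]
c=np.median(q,0);l=cv2.fitLine(q.astype(np.float32),cv2.DIST_HUBER,0,.01,.01).ravel()
s=l[:2]*np.sign(l[1]);t=(q-l[2:])@s;w=(q-l[2:])@[-s[1],s[0]]
print('door line',l[2:],'yaw',np.degrees(np.arctan2(s[1],s[0])),'ends',l[2:]+s*np.percentile(t,1),l[2:]+s*np.percentile(t,99),'w',np.percentile(w,[2,98]))
print('knuckle ring',ray('top',236.4,234.2,150))
print('upper tip/bracket',ray('top',393.9,162.7,140),'lower',ray('top',382.4,167.6,40))
O=np.array([637.9,-179.2])
print(proj('top',[[*O,35],[*O,63],[*O,135],[*O,163]]))
print('scene',proj('scene',[[*O,35],[*O,63],[*O,135],[*O,163]]))
S=np.load('/tmp/scene0.npz')['im']
a=cv2.resize(S[95:195,170:270],None,fx=6,fy=6,interpolation=cv2.INTER_CUBIC)
cv2.imwrite('pics/crop2.png',a[:,:,::-1])
o=env.get_obs();print(rot(o['orientation']).round(3)); print(env.camera_info('wrist'))
```

```text
door line [475.16946 244.335  ] yaw 103.38315 ends [494.47144787 163.20794863] [455.99739088 324.91604532] w [-4.83279181  4.79824279]
knuckle ring [497.25552273 148.38110115 150.        ]
upper tip/bracket [ 637.30738436 -183.40918521  140.        ] lower [ 636.88469787 -182.38485683   40.        ]
[[380.49031073 167.40504227]
 [383.3361874  166.17147376]
 [391.29415057 162.72202957]
 [394.66636124 161.26031728]]
scene [[204.25238207 186.4871736 ]
 [203.31363778 177.70534535]
 [200.79157866 154.11181689]
 [199.76627904 144.52027499]]
[[-0.001  0.443  0.897]
 [-0.001  0.897 -0.443]
 [-1.    -0.002  0.   ]]
{'fx': 325.19226210127806, 'fy': 325.19226210127806, 'cx': 280.3573703135687, 'cy': 206.84774748625557, 'origin': array([209.24416742, 592.82924143, 374.52755417]), 'attitude': array([2.84192625e+00, 1.97059324e-03, 1.11304148e+00])}
```

View pics/crop2.png

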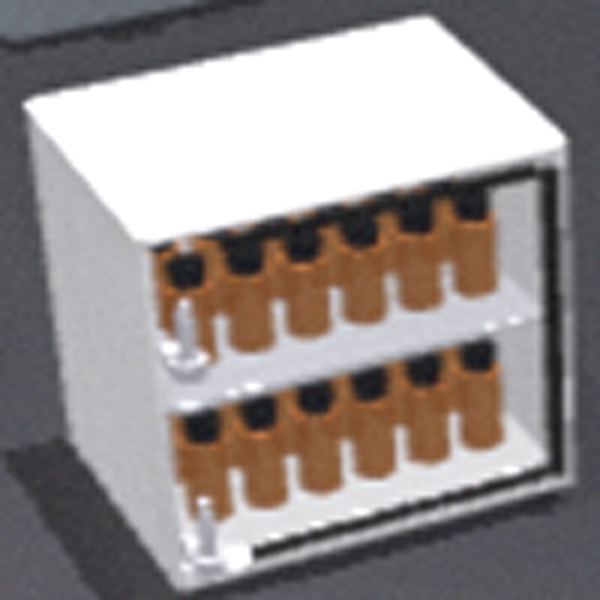

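Crop 1 confirms A: it stands in the stand, is the largest, and has its knuckle ring at top-view (236,234) and its handle on the +x side. Crop 2 shows the pins at scene pixels (201,154) upper foot and (204.5,187) lower foot. Next I'll take a wrist view over the door's knuckle end.

```bash
cat >> h.py <<'E'
def go(p,yaw):  # target TCP, world yaw (deg) of tool z, tool down -> shift cm, turn deg
    o=env.get_obs();A=rot(o['orientation']);x=np.array([0,0,-1.]);y=np.radians(yaw);zz=np.array([np.cos(y),np.sin(y),0])
    B=np.stack([x,np.cross(zz,x),zz],1)
    print('t',o['t'],'tcp',o['tcp_pos'].round(1),'f',o['ft_force'].round(1),'m',o['moment'].round(2),'w',round(o['grip_width'],3),
     'shift',(A.T@(np.array(p)-o['tcp_pos'])/10).round(2).tolist(),'turn',np.degrees(R.from_matrix(A.T@B).as_rotvec()).round(2).tolist())
def wproj(P,info):
    q=(np.atleast_2d(P)-info['origin'])@rot(info['attitude']);th=np.arctan2(np.hypot(q[:,0],q[:,1]),q[:,2])
    ph=np.arctan2(q[:,1],q[:,0]);return np.stack([info['cx']+info['fx']*th*np.cos(ph),info['cy']+info['fx']*th*np.sin(ph)],1)
def wray(u,v,z,info):
    a=(u-info['cx'])/info['fx'];b=(v-info['cy'])/info['fx'];t=np.hypot(a,b)
    r=rot(info['attitude'])@np.array([np.sin(t)*a/t,np.sin(t)*b/t,np.cos(t)]);return info['origin']+r*(z-info['origin'][2])/r[2]
E
python3 -c "
from h import *
go([488,189,225],-76.6)"
```

```text
t 0.1 tcp [276.7 559.9 230.5] f [ 1.6  0.3 -0.2] m [-0.03 -0.05 -0.02] w 0.996 shift [0.59, -23.89, 35.37] turn [50.31, 0.04, 0.09]
```

>>> carry_out(targets=[[[0.5, -23.9, 35.4], [50.3, 0, 0], 1], [[0.5, -23.9, 35.4], [50.3, 0, 0], 1], [[0.5, -23.9, 35.4], [50.3, 0, 0], 1], [[0.5, -23.9, 35.4], [50.3, 0, 0], 1], [[0.5, -23.9, 35.4], [50.3, 0, 0], 1]])

```text
t: 0.6
tcp_pos: [401.1, 341.1, 228.2]
orientation: [-1.236, 1.57, -2.451]
ft_force: [0.3, -0.4, 0.1]
grip_width: 0.995
```

```bash
python3 -c "
from h import *
go([488,189,225],-76.6)"
```

```text
t 0.6 tcp [401.1 341.1 228.2] f [ 0.3 -0.4  0.1] m [ 0.03 -0.07 -0.  ] w 0.995 shift [0.32, 2.84, 17.29] turn [6.99, 0.01, 0.02]
```

>>> carry_out(targets=[[[0, 2.5, 15.5], [6, 0, 0], 1], [[0, 2.5, 15.5], [6, 0, 0], 1], [[0, 2.5, 15.5], [6, 0, 0], 1], [[0, 2.5, 15.5], [6, 0, 0], 1], [[0, 2.5, 15.5], [6, 0, 0], 1]])

```text
t: 1.1
tcp_pos: [479.6, 205.0, 228.1]
orientation: [-0.731, 1.57, -2.049]
ft_force: [-0.5, -0.4, 0.5]
grip_width: 1.002
```

Run:
```python
from h import *
go([488,189,225],-76.6)
i=env.camera_info('wrist');im,d=env.get_image('wrist');np.savez('/tmp/w1.npz',im=im,d=d,**i)
cv2.imwrite('pics/w1.png',im[:,:,::-1])
a=np.array([497.2,150]);s=np.array([-.2313,.973])
print(wproj([[*a,150],[*(a+12*s),170],[*(a+182*s),170]],i))
go([488,189,225],-76.6)
```

```text
t 1.1 tcp [479.6 205.  228.1] f [-0.5 -0.4  0.5] m [ 0.07  0.04 -0.02] w 1.002 shift [0.31, 0.41, 1.76] turn [1.09, 0.04, 0.03]
[[284.67134828 284.02464609]
 [285.43318161 283.93568225]
 [292.05737133  31.02016106]]
t 1.15 tcp [478.6 207.1 228.1] f [-0.7  0.4  0.2] m [ 0.07  0.03 -0.  ] w 0.996 shift [0.31, 0.45, 1.99] turn [1.27, -0.02, 0.05]
```

View pics/w1.png

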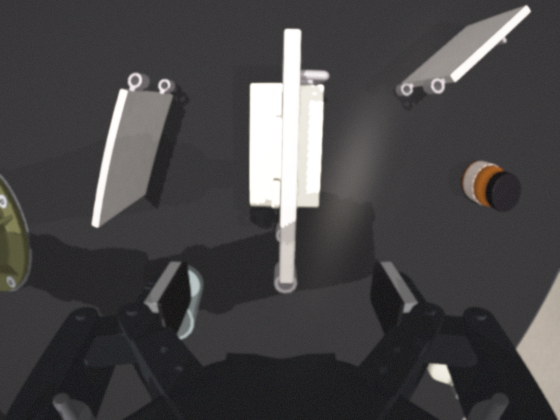

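The wrist view agrees: the free end of the door's top edge is at (292,31) and the knuckle ring at (286,283), both within about 1 px of the prediction. Now a wrist look at the pins.

```bash
python3 -c "
from h import *
go([637,-125,225],-91.35)"
```

```text
t 1.15 tcp [478.6 207.1 228.1] f [-0.7  0.4  0.2] m [ 0.07  0.03 -0.  ] w 0.996 shift [0.29, 6.91, 36.14] turn [16.02, -0.02, 0.05]
```

>>> carry_out(targets=[[[0.2, 6.9, 36.1], [16, 0, 0], 1], [[0.2, 6.9, 36.1], [16, 0, 0], 1], [[0.2, 6.9, 36.1], [16, 0, 0], 1], [[0.2, 6.9, 36.1], [16, 0, 0], 1], [[0.2, 6.9, 36.1], [16, 0, 0], 1]])

```text
t: 1.65
tcp_pos: [587.3, -17.0, 226.9]
orientation: [-2.963, 1.569, 1.732]
ft_force: [1.1, 1.0, -0.5]
grip_width: 0.999
```

>>> carry_out(targets=[[[0, 1.8, 9.5], [0, 0, 0], 1], [[0, 1.8, 9.5], [0, 0, 0], 1], [[0, 1.8, 9.5], [0, 0, 0], 1], [[0, 1.8, 9.5], [0, 0, 0], 1], [[0, 1.8, 9.5], [0, 0, 0], 1]])

```text
t: 2.15
tcp_pos: [602.9, -110.5, 226.7]
orientation: [-2.841, 1.569, 1.853]
ft_force: [-0.2, -0.1, 0.1]
grip_width: 0.996
```

Run:
```python
from h import *
i=env.camera_info('wrist');go([637,-125,225],-91.35);im,d=env.get_image('wrist');np.savez('/tmp/w2.npz',im=im,d=d,**i)
O=[637,-181]
p=wproj([[*O,35],[*O,63],[*O,135],[*O,163]],i);print(p)
u,v=p.mean(0).astype(int);u0=max(u-100,0);v0=max(min(v-75,270),0)
print(u0,v0);cv2.imwrite('pics/w2.png',cv2.resize(im[v0:v0+150,u0:u0+200,::-1],None,fx=4,fy=4,interpolation=cv2.INTER_CUBIC))
```

```text
t 2.15 tcp [ 602.9 -110.5  226.7] f [-0.2 -0.1  0.1] m [ 0.03  0.05 -0.01] w 0.996 shift [0.16, 3.43, 1.39] turn [0.31, -0.1, 0.03]
[[311.72747327 241.83984937]
 [314.10868373 252.35880562]
 [322.06956524 288.09619976]
 [326.13000238 306.68152887]]
218 197
```

View pics/w2.png

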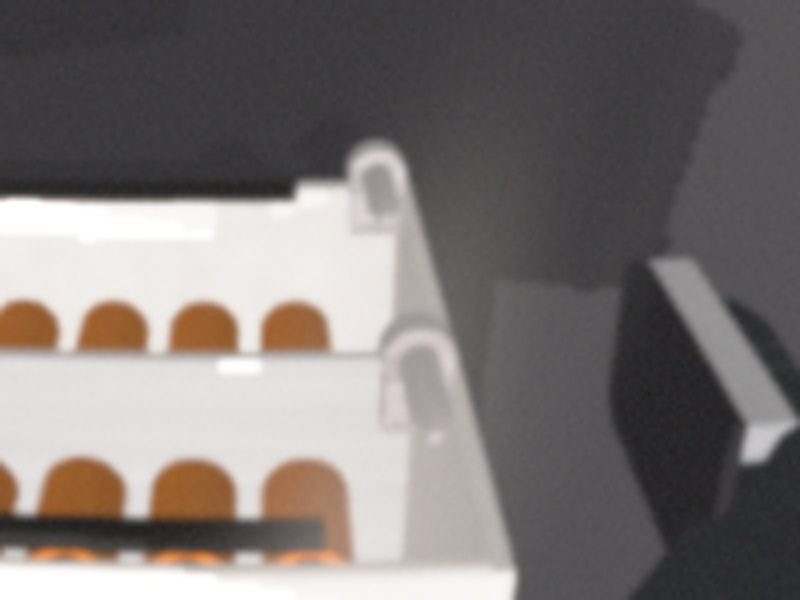

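Run:
```python
from h import *
W=np.load('/tmp/w2.npz');i={k:W[k] for k in('fx','cx','cy','origin','attitude')}
print(wray(327.2,306.2,163,i),wray(313.8,250.4,63,i))
W=np.load('/tmp/w1.npz');j={k:W[k] for k in('fx','cx','cy','origin','attitude')}
print('knuckle',wray(286,283.2,150,j),'free end',wray(292,31,170,j))
a=np.array([497.2,150]);s=np.array([-.2313,.973])
g=a+97*s;print(g);go([*g,225],-76.6)
```

```text
[ 637.81317275 -180.58470952  163.        ] [ 636.62540265 -178.72724326   63.        ]
knuckle [498.0167334  150.99666178 150.        ] free end [455.06634068 327.08963488 170.        ]
[474.7639 244.381 ]
t 2.2 tcp [ 602.9 -110.5  226.8] f [-0.6 -0.3  0. ] m [-0.04 -0.02 -0.  ] w 1.0 shift [0.24, -13.45, -35.25] turn [-14.42, -0.09, 0.01]
```

>>> carry_out(targets=[[[0, -13.5, -35.2], [-14.4, 0, 0], 1], [[0, -13.5, -35.2], [-14.4, 0, 0], 1], [[0, -13.5, -35.2], [-14.4, 0, 0], 1], [[0, -13.5, -35.2], [-14.4, 0, 0], 1], [[0, -13.5, -35.2], [-14.4, 0, 0], 1]])

```text
t: 2.7
tcp_pos: [516.6, 125.4, 227.4]
orientation: [2.42, 1.57, 1.082]
ft_force: [1.2, 0.2, -0.3]
grip_width: 1.005
```

```bash
python3 -c "
from h import *
go([474.8,244.4,225],-76.6)"
```

```text
t 2.7 tcp [516.6 125.4 227.4] f [ 1.2  0.2 -0.3] m [ 0.07 -0.07 -0.01] w 1.005 shift [0.25, -1.32, -12.55] turn [-0.07, -0.04, -0.04]
```

>>> carry_out(targets=[[[0, -1, -5], [0, 0, 0], 1], [[0, -1, -10.5], [0, 0, 0], 1], [[0, -1, -10.5], [0, 0, 0], 1], [[0, -1, -10.5], [0, 0, 0], 1], [[0, -1, -10.5], [0, 0, 0], 1]])

```text
t: 3.2
tcp_pos: [484.5, 221.2, 227.1]
orientation: [0.065, 1.57, -1.276]
ft_force: [-0.1, 0.0, -0.5]
grip_width: 1.0
```

```bash
python3 -c "
from h import *
go([474.8,244.4,142],-76.6)"
```

```text
t 3.2 tcp [484.5 221.2 227.1] f [-0.1  0.  -0.5] m [ 0.01 -0.03 -0.03] w 1.0 shift [8.51, -0.41, -2.49] turn [-0.21, 0.04, -0.0]
```

>>> carry_out(targets=[[[1, -0.4, -2.5], [-0.2, 0, 0], 1], [[4.5, -0.4, -2.5], [-0.2, 0, 0], 1], [[8, -0.4, -2.5], [-0.2, 0, 0], 1], [[8.5, -0.4, -2.5], [-0.2, 0, 0], 1], [[8.5, -0.4, -2.5], [-0.2, 0, 0], 1]])

```text
t: 3.7
tcp_pos: [475.3, 243.3, 141.7]
orientation: [-1.019, 1.569, -2.359]
ft_force: [-0.0, 1.0, -0.5]
grip_width: 1.001
```

```bash
python3 -c "
from h import *
go([474.8,244.4,142],-76.6)"
```

```text
t 3.7 tcp [475.3 243.3 141.7] f [-0.   1.  -0.5] m [ 0.04 -0.05 -0.01] w 1.001 shift [-0.03, -0.02, -0.11] turn [-0.18, 0.07, 0.11]
```

Close gently on it: the fingers set their own pace.

>>> carry_out(targets=[[[0, 0, 0], [0, 0, 0], -0.5], [[0, 0, 0], [0, 0, 0], -0.8], [[0, 0, 0], [0, 0, 0], -1], [[0, 0, 0], [0, 0, 0], -1], [[0, 0, 0], [0, 0, 0], -1]])

```text
t: 4.2
tcp_pos: [475.2, 245.0, 142.4]
orientation: [1.846, 1.57, 0.508]
ft_force: [0.0, -0.7, -0.1]
grip_width: 0.144
```

>>> carry_out(targets=[[[0, 0, 0], [0, 0, 0], -1], [[0, 0, 0], [0, 0, 0], -1], [[0, 0, 0], [0, 0, 0], -1], [[-0.5, 0, 0], [0, 0, 0], -1], [[-1, 0, 0], [0, 0, 0], -1]])

```text
t: 4.7
tcp_pos: [474.5, 244.6, 151.7]
orientation: [-1.253, 1.569, -2.591]
ft_force: [-0.3, -0.3, -2.9]
grip_width: 0.107
```

>>> carry_out(targets=[[[-1, 0, 0], [0, 0, 0], -1], [[-3, 0, 0], [0, 0, 0], -1], [[-5, 0, 0], [0, 0, 0], -1], [[-7, 0, 0], [0, 0, 0], -1], [[-7.5, 0, 0], [0, 0, 0], -1]])

```text
t: 5.2
tcp_pos: [475.9, 245.3, 229.5]
orientation: [1.851, 1.567, 0.513]
ft_force: [-0.3, 0.7, -2.9]
grip_width: 0.103
```

Run:
```python
from h import *
go([474.8,244.4,142],-76.6)
i=env.camera_info('wrist');im,d=env.get_image('wrist');np.savez('/tmp/w3.npz',im=im,d=d,**i)
S,_=env.get_image('scene');np.savez('/tmp/s3.npz',im=S)
cv2.imwrite('pics/w3.png',np.hstack([cv2.resize(im,None,fx=.7,fy=.7),cv2.resize(S[120:414,270:470],(400,588))[:294*2:2][:, :].repeat(1,0) if 0 else cv2.resize(S[140:350,260:460],(280,294))])[:,:,::-1])
```

```text
t 5.2 tcp [475.9 245.3 229.5] f [-0.3  0.7 -2.9] m [ 0.06 -0.04  0.04] w 0.103 shift [8.74, -0.16, 0.07] turn [-0.07, -0.06, -0.2]
```

View pics/w3.png

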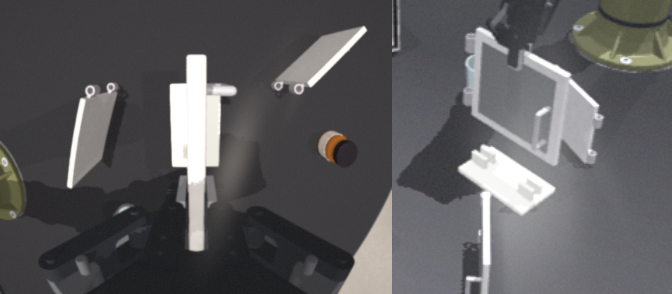

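Held level, weighing about 2.9 N, with the knuckle ring at about (197,240) in the left half. Next I'll check the bottle's position for the route.

Run:
```python
from h import *
T=np.load('/tmp/top0.npz');P=cloud('top',T['d'])
for n,(u0,u1,v0,v1,z0,z1) in dict(bottle=(265,312,90,140,40,160),beaker=(270,315,255,305,10,100),jar=(165,205,110,150,20,90)).items():
    q=P[v0:v1,u0:u1].reshape(-1,3);q=q[(q[:,2]>z0)&(q[:,2]<z1)];print(n,len(q),np.percentile(q,[3,50,97],axis=0).round(0).tolist())
print(ray('top',289.5,106,140))
go([600,-55,229],-91.35)
```

```text
bottle 673 [[732.0, 6.0, 50.0], [752.0, 35.0, 99.0], [783.0, 59.0, 143.0]]
beaker 450 [[359.0, 0.0, 11.0], [377.0, 23.0, 73.0], [420.0, 61.0, 89.0]]
jar 481 [[706.0, 243.0, 28.0], [726.0, 263.0, 69.0], [750.0, 286.0, 74.0]]
[761.43805414  31.44822444 140.        ]
t 5.3 tcp [475.3 245.  227.7] f [ 0.5 -0.2 -3.4] m [-0.04  0.01 -0.02] w 0.108 shift [-0.14, 5.21, 32.07] turn [14.69, -0.04, -0.08]
```

```bash
python3 -c "
from h import *
go([639.7,-10,215],-91.35)"
```

```text
t 5.3 tcp [475.3 245.  227.7] f [ 0.5 -0.2 -3.4] m [-0.04  0.01 -0.02] w 0.108 shift [1.27, 10.11, 28.61] turn [14.69, -0.04, -0.08]
```

>>> carry_out(targets=[[[0, 1.2, 3.4], [2, 0, 0], -1], [[0, 2.5, 7], [4, 0, 0], -1], [[0.2, 3.7, 10.6], [6, 0, 0], -1], [[0.4, 5, 14.2], [8, 0, 0], -1], [[0.6, 6.2, 17.6], [10, 0, 0], -1]])

```text
t: 5.8
tcp_pos: [576.1, 86.2, 219.5]
orientation: [-1.316, 1.568, -2.83]
ft_force: [1.2, 0.2, -3.5]
grip_width: 0.103
```

>>> carry_out(targets=[[[0, 0.6, 3.4], [2, 0, 0], -1], [[0.2, 1.2, 6.6], [4, 0, 0], -1], [[0.4, 1.8, 9.2], [5, 0, 0], -1], [[0.6, 2.2, 11], [5, 0, 0], -1], [[0.6, 2.2, 11], [5, 0, 0], -1]])

```text
t: 6.3
tcp_pos: [603.9, -24.7, 213.2]
orientation: [-0.796, 1.567, -2.401]
ft_force: [-0.0, -0.0, -4.5]
grip_width: 0.101
```

```bash
python3 -c "
from h import *
go([639.7,-10,194],-91.35)"
```

```text
t 6.3 tcp [603.9 -24.7 213.2] f [-0.  -0.  -4.5] m [ 0.08  0.03 -0.02] w 0.101 shift [1.9, 3.54, -1.59] turn [-0.6, 0.15, 0.15]
```

>>> carry_out(targets=[[[0.5, 1.5, 0], [-0.6, 0, 0], -1], [[1.2, 3, 0], [-0.6, 0.1, 0.1], -1], [[1.9, 3.5, 0.6], [-0.6, 0.1, 0.1], -1], [[1.9, 3.5, 1.2], [-0.6, 0.1, 0.1], -1], [[1.9, 3.5, 1.2], [-0.6, 0.1, 0.1], -1]])

```text
t: 6.8
tcp_pos: [638.0, -35.1, 195.4]
orientation: [-2.633, 1.57, 2.059]
ft_force: [-0.3, -0.8, -2.9]
grip_width: 0.106
```

Run:
```python
from h import *
go([639.7,-83.2,194],-91.35)
i=env.camera_info('wrist');im,d=env.get_image('wrist');np.savez('/tmp/w4.npz',im=im,d=d,**i)
S,_=env.get_image('scene');T,_=env.get_image('top')
f=lambda a,u,v:cv2.resize(a[v:v+100,u:u+100],(400,400),interpolation=cv2.INTER_CUBIC)
cv2.imwrite('pics/w4.png',np.hstack([f(S,165,100),f(T,330,120)])[:,:,::-1])
```

```text
t 6.8 tcp [638.  -35.1 195.4] f [-0.3 -0.8 -2.9] m [-0.03  0.01 -0.04] w 0.106 shift [0.13, 0.27, 4.8] turn [0.19, -0.03, 0.02]
```

View pics/w4.png

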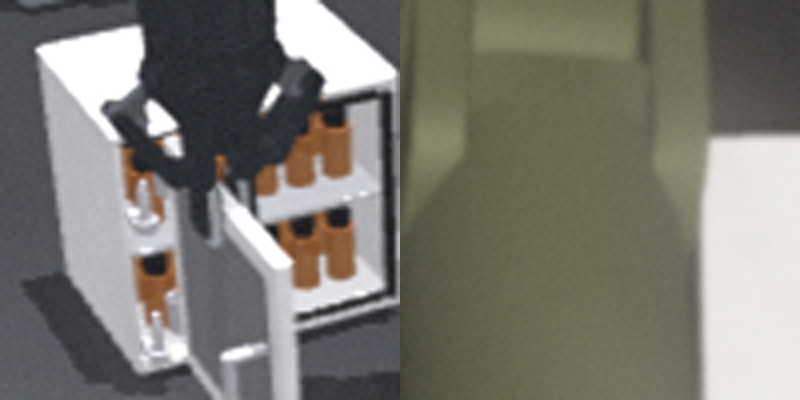

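The scene crop shows the upper pin at (143,200), the lower pin at (155,335), and the door approaching square; the arm hides the top view. I'll move in over the pins.

>>> carry_out(targets=[[[0.1, 0.2, 1], [0.2, 0, 0], -1], [[0.1, 0.2, 2.2], [0.2, 0, 0], -1], [[0.1, 0.2, 3.5], [0.2, 0, 0], -1], [[0.1, 0.2, 4.5], [0.2, 0, 0], -1], [[0.1, 0.2, 4.8], [0.2, 0, 0], -1]])

```text
t: 7.45
tcp_pos: [639.8, -84.5, 195.0]
orientation: [1.811, 1.569, 0.215]
ft_force: [1.1, -0.3, -2.8]
grip_width: 0.105
```

>>> carry_out(targets=[[[0, 0, 0], [0, 0, 0], -1], [[0, 0, 0], [0, 0, 0], -1]])

```text
t: 7.65
tcp_pos: [640.2, -81.0, 194.9]
orientation: [2.533, 1.568, 0.941]
ft_force: [0.7, 0.8, -3.0]
grip_width: 0.108
```

Run:
```python
from h import *
go([639.7,-83.2,194],-91.35)
S,_=env.get_image('scene')
o=env.get_obs();k=o['tcp_pos']+rot(o['orientation'])[:,2]*97;b=o['tcp_pos'][2]-132
print(k); print(proj('scene',[[*k[:2],b+z] for z in(15,40,115,140)]).round(1).tolist())
cv2.imwrite('pics/w5.png',cv2.resize(S[130:200,180:250],(600,600),interpolation=cv2.INTER_CUBIC)[:,:,::-1])
```

```text
t 7.65 tcp [640.2 -81.  194.9] f [ 0.7  0.8 -3. ] m [0.   0.02 0.04] w 0.108 shift [0.09, -0.05, 0.22] turn [0.11, -0.14, -0.1]
[ 638.17687688 -177.70087714  194.60845766]
[[202.9, 173.3], [202.1, 165.1], [199.3, 139.6], [198.4, 130.7]]
```

View pics/w5.png

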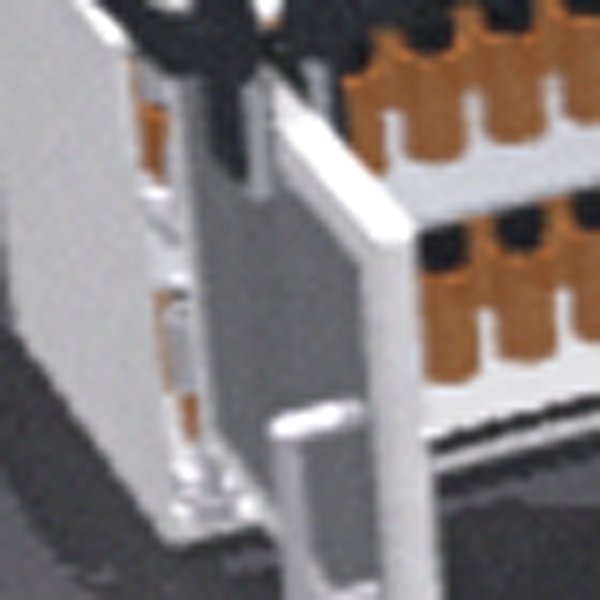

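>>> carry_out(targets=[[[0, 0, 0], [0, 0, 0], -1]])

```text
t: 7.8
tcp_pos: [640.2, -80.7, 194.9]
orientation: [2.494, 1.568, 0.902]
ft_force: [0.2, -0.1, -2.7]
grip_width: 0.103
```

>>> carry_out(targets=[[[0, 0, 0], [0, 0, 0], -1]])

```text
t: 7.9
tcp_pos: [640.2, -81.0, 194.9]
orientation: [2.422, 1.568, 0.83]
ft_force: [-0.4, -0.8, -3.6]
grip_width: 0.106
```

>>> carry_out(targets=[[[0, 0, 0], [0, 0, 0], -1]])

```text
t: 8.0
tcp_pos: [640.2, -81.2, 194.9]
orientation: [2.389, 1.568, 0.797]
ft_force: [0.8, -0.5, -2.7]
grip_width: 0.107
```

>>> carry_out(targets=[[[0, 0, 0.2], [0, 0, 0], -1], [[0.5, 0, 0.2], [0, 0, 0], -1], [[1.0, 0, 0.2], [0, 0, 0], -1], [[1.5, 0, 0.2], [0, 0, 0], -1], [[1.9, 0, 0.2], [0, 0, 0], -1]])

```text
t: 8.5
tcp_pos: [639.9, -83.5, 175.1]
orientation: [2.687, 1.569, 1.094]
ft_force: [-0.7, -0.0, -3.7]
grip_width: 0.103
```

>>> carry_out(targets=[[[0.2, 0, 0], [0, 0, 0], -1], [[0.4, 0, 0], [0, 0, 0], -1], [[0.6, 0, 0], [0, 0, 0], -1]])

```text
t: 8.8
tcp_pos: [640.3, -83.6, 169.8]
orientation: [2.278, 1.568, 0.685]
ft_force: [0.4, -0.4, -2.7]
grip_width: 0.104
```

Run:
```python
from h import *
go([639.7,-83.2,194],-91.35)
S,_=env.get_image('scene')
cv2.imwrite('pics/w6.png',cv2.resize(S[130:200,180:250],(600,600),interpolation=cv2.INTER_CUBIC)[:,:,::-1])
```

```text
t 8.8 tcp [640.3 -83.6 169.8] f [ 0.4 -0.4 -2.7] m [ 0.06 -0.06 -0.02] w 0.104 shift [-2.42, -0.05, -0.04] turn [0.09, -0.1, -0.11]
```

No contact force 10 mm below the tips, so both pins look to be inside the knuckles. Continuing slowly.

>>> carry_out(targets=[[[0.2, 0, 0], [0, 0, 0], -1], [[0.5, 0, 0], [0, 0, 0], -1], [[0.8, 0, 0], [0, 0, 0], -1], [[1.1, 0, 0], [0, 0, 0], -1], [[1.3, 0, 0], [0, 0, 0], -1]])

```text
t: 9.35
tcp_pos: [640.0, -83.5, 156.5]
orientation: [2.5, 1.569, 0.907]
ft_force: [-0.2, 0.6, -2.7]
grip_width: 0.105
```

>>> carry_out(targets=[[[0.1, 0, 0], [0, 0, 0], -1], [[0.2, 0, 0], [0, 0, 0], -1], [[0.3, 0, 0], [0, 0, 0], -1]])

```text
t: 9.65
tcp_pos: [640.3, -83.5, 153.9]
orientation: [2.304, 1.568, 0.711]
ft_force: [1.0, 0.3, -3.1]
grip_width: 0.1
```

Threaded freely, with about 2 mm left to the seat.

>>> carry_out(targets=[[[0.1, 0, 0], [0, 0, 0], -1], [[0.2, 0, 0], [0, 0, 0], -1]])

```text
t: 9.85
tcp_pos: [640.4, -83.4, 152.2]
orientation: [2.234, 1.568, 0.641]
ft_force: [-0.9, 1.3, 3.0]
grip_width: 0.107
```

>>> carry_out(targets=[[[0.1, 0, 0], [0, 0, 0], -1], [[0.1, 0, 0], [0, 0, 0], -1]])

```text
t: 10.05
tcp_pos: [640.7, -83.3, 152.1]
orientation: [2.095, 1.567, 0.502]
ft_force: [-0.8, 1.0, 5.0]
grip_width: 0.102
```

Run:
```python
from h import *
go([639.7,-83.2,152],-91.35)
S,_=env.get_image('scene')
cv2.imwrite('pics/w7.png',cv2.resize(S[130:200,180:250],(600,600),interpolation=cv2.INTER_CUBIC)[:,:,::-1])
```

```text
t 10.05 tcp [640.7 -83.3 152.1] f [-0.8  1.   5. ] m [-0.11  0.42 -0.11] w 0.102 shift [0.01, -0.1, -0.01] turn [0.09, -0.11, -0.19]
```

View pics/w7.png

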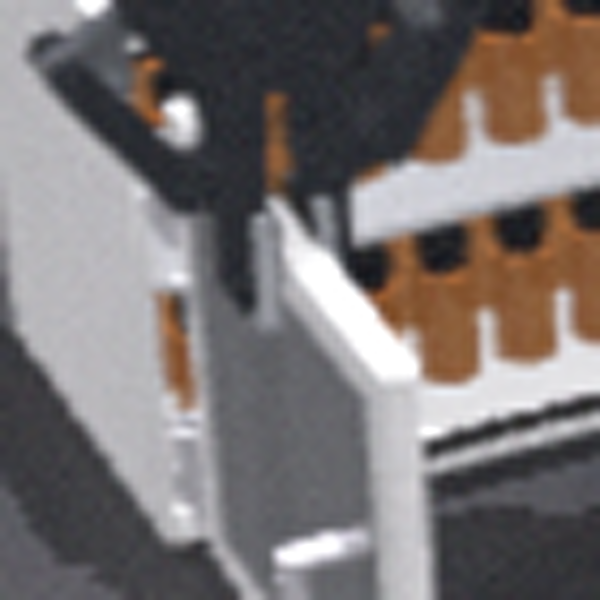

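Down and seated: TCP z is 152.1, the predicted seat height, with about 8 N upward and both knuckles on their brackets in the picture. Now I'll let go and lift clear.

>>> carry_out(targets=[[[0, 0, 0], [0, 0, 0], -0.5], [[0, 0, 0], [0, 0, 0], 0], [[0, 0, 0], [0, 0, 0], 0.3], [[0, 0, 0], [0, 0, 0], 0.3], [[0, 0, 0], [0, 0, 0], 0.3]])

```text
t: 10.6
tcp_pos: [640.2, -83.6, 150.8]
orientation: [2.405, 1.568, 0.812]
ft_force: [-0.6, -0.3, 0.4]
grip_width: 0.647
```

>>> carry_out(targets=[[[-1, 0, 0], [0, 0, 0], 0.3], [[-3, 0, 0], [0, 0, 0], 0.3], [[-6, 0, 0], [0, 0, 0], 0.3], [[-7.5, 0, 0], [0, 0, 0], 0.3], [[-7.5, 0, 0], [0, 0, 0], -1]])

```text
t: 11.1
tcp_pos: [641.5, -84.0, 229.4]
orientation: [1.735, 1.563, 0.142]
ft_force: [-0.3, 0.0, 0.1]
grip_width: 0.495
```

```bash
cat >> h.py <<'E'
O=np.array([637.4,-180.2]);cy=np.radians(178.65);ex=np.array([np.cos(cy),np.sin(cy)]);ey=np.array([-np.sin(cy),np.cos(cy)])
def arc(phi,L=140,r=14):
    f=np.radians(phi);return O+L*(np.cos(f)*ex-np.sin(f)*ey)-(5+r)*(np.sin(f)*ex+np.cos(f)*ey)
E
python3 - <<'E'
from h import *
S,_=env.get_image('scene');W,_=env.get_image('wrist')
cv2.imwrite('pics/w8.png',np.hstack([cv2.resize(S[90:230,150:290],(420,420),interpolation=cv2.INTER_CUBIC),W[:,90:470]])[:,:,::-1])
p=arc(100,r=20);print(p);go([*p,228],-91.35)
E
```

```text
[689.46333666 -47.85798484]
t 11.2 tcp [640.  -83.6 226.1] f [-0.4  0.4 -0.6] m [ 0.02 -0.01 -0.05] w 0.32 shift [-0.17, 4.87, -3.68] turn [0.09, -0.1, -0.13]
```

View pics/w8.png

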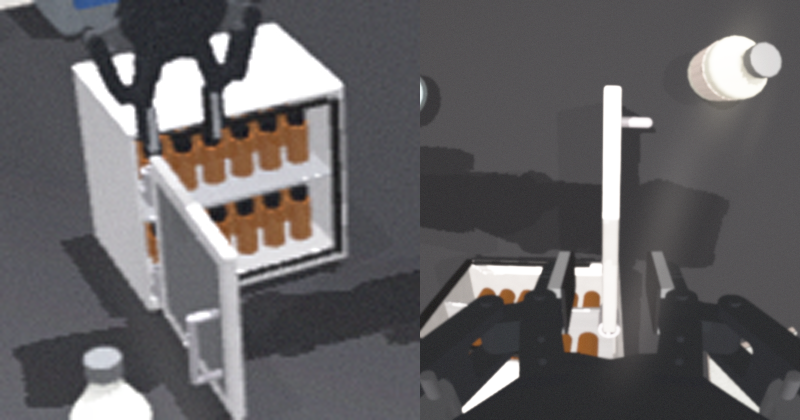

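Hung, square and free. Now to the outer side with fingers shut, down beside the free edge above the handle.

>>> carry_out(targets=[[[0, 2.5, -2], [0, 0, 0], -1], [[0, 4.9, -3.7], [0, 0, 0], -1], [[0, 4.9, -3.7], [0, 0, 0], -1], [[0, 4.9, -3.7], [0, 0, 0], -1], [[2, 4.9, -3.7], [0, 0, 0], -1]])

```text
t: 11.7
tcp_pos: [690.5, -49.1, 207.6]
orientation: [1.682, 1.566, 0.088]
ft_force: [0.6, 0.1, -0.6]
grip_width: 0.002
```

>>> carry_out(targets=[[[2, 0, 0], [0, 0, 0], -1], [[4, 0, 0], [0, 0, 0], -1], [[5.6, 0, 0], [0, 0, 0], -1], [[5.6, 0, 0], [0, 0, 0], -1]])

```text
t: 12.1
tcp_pos: [687.4, -48.6, 147.1]
orientation: [-1.861, 1.566, 2.828]
ft_force: [0.2, -1.0, -0.4]
grip_width: -0.003
```

Run:
```python
from h import *
go([*arc(90),150],-91.35)
b=arc(100,r=20)
for f in range(90,-5,-5): d=arc(f)-arc(90);print(f,arc(f).round(1),'tool y,z cm',(d[0]/10).round(2),(-d[1]/10).round(2))
```

```text
t 12.1 tcp [687.4 -48.6 147.1] f [ 0.2 -1.  -0.4] m [-0.    0.02 -0.01] w -0.003 shift [-0.27, -2.79, -0.73] turn [0.01, -0.07, 0.24]
90 [659.7 -40.7] tool y,z cm 0.0 -0.0
85 [647.4 -39.3] tool y,z cm -1.22 -0.14
80 [635.1 -38.9] tool y,z cm -2.46 -0.18
75 [622.8 -39.7] tool y,z cm -3.69 -0.1
70 [610.6 -41.5] tool y,z cm -4.91 0.08
65 [598.6 -44.3] tool y,z cm -6.1 0.36
60 [586.9 -48.2] tool y,z cm -7.27 0.75
55 [575.6 -53.1] tool y,z cm -8.41 1.24
50 [564.8 -59. ] tool y,z cm -9.49 1.83
45 [554.5 -65.8] tool y,z cm -10.52 2.51
40 [544.9 -73.4] tool y,z cm -11.48 3.28
35 [535.9 -81.9] tool y,z cm -12.38 4.12
30 [527.7 -91.1] tool y,z cm -13.2 5.05
25 [ 520.4 -101. ] tool y,z cm -13.93 6.03
20 [ 513.9 -111.5] tool y,z cm -14.58 7.08
15 [ 508.4 -122.6] tool y,z cm -15.13 8.19
10 [ 503.9 -134. ] tool y,z cm -15.58 9.33
5 [ 500.4 -145.8] tool y,z cm -15.93 10.51
0 [ 497.9 -157.9] tool y,z cm -16.18 11.72
```

>>> carry_out(targets=[[[0, -0.8, -0.3], [0, 0, 0], -1], [[0, -1.5, -0.5], [0, 0, 0], -1], [[0, -2.1, -0.7], [0, 0, 0], -1], [[0, -2.7, -0.7], [0, 0, 0], -1], [[0, -3.3, -0.8], [0, 0, 0], -1]])

```text
t: 12.6
tcp_pos: [656.8, -38.9, 150.7]
orientation: [2.102, 1.568, 0.509]
ft_force: [1.3, -0.1, 0.4]
grip_width: -0.002
```

>>> carry_out(targets=[[[0, -0.7, -0.1], [0, 0, 0], -1], [[0, -1.5, -0.1], [0, 0, 0], -1], [[0, -2.3, 0], [0, 0, 0], -1], [[0, -3.1, 0], [0, 0, 0], -1], [[0, -3.9, 0.1], [0, 0, 0], -1]])

```text
t: 13.1
tcp_pos: [617.5, -39.0, 149.9]
orientation: [2.376, 1.568, 0.784]
ft_force: [-0.3, 0.2, 0.5]
grip_width: 0.002
```

Run:
```python
from h import *
for f in (70,60,50): go([*arc(f),150],-91.35)
```

```text
t 13.1 tcp [617.5 -39.  149.9] f [-0.3  0.2  0.5] m [-0.05 -0.09  0.03] w 0.002 shift [-0.01, -0.68, 0.26] turn [0.09, -0.1, -0.1]
t 13.1 tcp [617.5 -39.  149.9] f [-0.3  0.2  0.5] m [-0.05 -0.09  0.03] w 0.002 shift [-0.01, -3.03, 0.99] turn [0.09, -0.1, -0.1]
t 13.1 tcp [617.5 -39.  149.9] f [-0.3  0.2  0.5] m [-0.05 -0.09  0.03] w 0.002 shift [-0.02, -5.22, 2.11] turn [0.09, -0.1, -0.1]
```

>>> carry_out(targets=[[[0, -0.8, 0.2], [0, 0, 0], -1], [[0, -1.6, 0.5], [0, 0, 0], -1], [[0, -2.4, 0.7], [0, 0, 0], -1], [[0, -3.1, 1], [0, 0, 0], -1], [[0, -3.8, 1.4], [0, 0, 0], -1]])

```text
t: 13.6
tcp_pos: [579.3, -52.4, 149.9]
orientation: [2.357, 1.568, 0.764]
ft_force: [0.1, -0.9, 0.1]
grip_width: 0.0
```

Run:
```python
from h import *
S,_=env.get_image('scene');cv2.imwrite('pics/w9.png',cv2.resize(S[90:230,150:290],(420,420))[:,:,::-1])
for f in (50,40,30): go([*arc(f),150],-91.35)
```

```text
t 13.65 tcp [578.1 -53.5 149.9] f [-1.3 -0.4  0.2] m [-0.02  0.15  0.  ] w -0.003 shift [-0.01, -1.32, 0.58] turn [0.03, -0.06, -0.04]
t 13.65 tcp [578.1 -53.5 149.9] f [-1.3 -0.4  0.2] m [-0.02  0.15  0.  ] w -0.003 shift [-0.01, -3.28, 2.07] turn [0.03, -0.06, -0.04]
t 13.65 tcp [578.1 -53.5 149.9] f [-1.3 -0.4  0.2] m [-0.02  0.15  0.  ] w -0.003 shift [-0.02, -4.95, 3.88] turn [0.03, -0.06, -0.04]
```

View pics/w9.png

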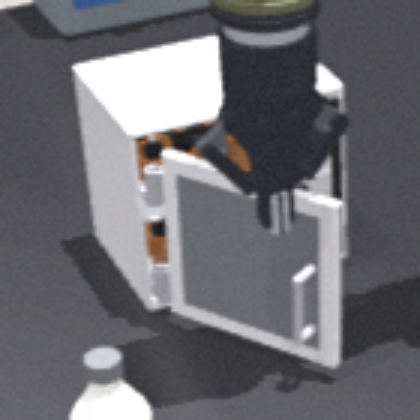

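The door swings under the fingers with both knuckles still on their pins. That was my last picture, so I'll measure the angle from depth from here on.

```bash
cat >> h.py <<'E'
def angle():
    S,d=env.get_image('scene');P=cloud('scene',d).reshape(-1,3)
    e=P[:,:2]-O;x=e@ex;y=e@ey;r=np.hypot(x,y)
    m=(d.ravel()>0)&(P[:,2]>30)&(P[:,2]<115)&(r>20)&(r<135)&(y<8)&(x>-20)
    q=np.stack([x[m],y[m]],1).astype(np.float32);l=cv2.fitLine(q,cv2.DIST_HUBER,0,.01,.01).ravel()
    t=-np.degrees(np.arctan2(l[1],l[0]));n=np.array([-l[1],l[0]])
    print('angle',round(t%180,2),'offset from axis',round(float(abs(l[2:]@n)),2),'n',m.sum())
    m=(d.ravel()>0)&(r<200)&(x>20)&(x<175)&(y<8)&(y>-180)&(P[:,2]<195)&(P[:,2]>120);print('top z',np.percentile(P[m,2],[50,99]))
E
python3 -c "
from h import *
angle()"
```

```text
angle 55.02 offset from axis 7.17 n 1036
top z [154.31640524 193.20430643]
```

>>> carry_out(targets=[[[0, -0.7, 0.2], [0, 0, 0], -1], [[0, -1.3, 0.6], [0, 0, 0], -1], [[0, -1.9, 1], [0, 0, 0], -1], [[0, -2.4, 1.4], [0, 0, 0], -1], [[0, -2.9, 1.8], [0, 0, 0], -1]])

```text
t: 14.2
tcp_pos: [550.0, -70.0, 149.8]
orientation: [2.315, 1.568, 0.722]
ft_force: [0.1, 0.8, 0.3]
grip_width: -0.002
```

```bash
python3 -c "
from h import *
for f in (35,30,25,20,15,10):go([*arc(f),150],-91.35)
angle()"
```

```text
t 14.2 tcp [550.  -70.  149.8] f [0.1 0.8 0.3] m [ 0.03 -0.05  0.04] w -0.002 shift [-0.02, -1.39, 1.22] turn [0.08, -0.09, -0.1]
t 14.2 tcp [550.  -70.  149.8] f [0.1 0.8 0.3] m [ 0.03 -0.05  0.04] w -0.002 shift [-0.03, -2.18, 2.16] turn [0.08, -0.09, -0.1]
t 14.2 tcp [550.  -70.  149.8] f [0.1 0.8 0.3] m [ 0.03 -0.05  0.04] w -0.002 shift [-0.03, -2.9, 3.17] turn [0.08, -0.09, -0.1]
t 14.2 tcp [550.  -70.  149.8] f [0.1 0.8 0.3] m [ 0.03 -0.05  0.04] w -0.002 shift [-0.03, -3.52, 4.23] turn [0.08, -0.09, -0.1]
t 14.2 tcp [550.  -70.  149.8] f [0.1 0.8 0.3] m [ 0.03 -0.05  0.04] w -0.002 shift [-0.04, -4.04, 5.35] turn [0.08, -0.09, -0.1]
t 14.2 tcp [550.  -70.  149.8] f [0.1 0.8 0.3] m [ 0.03 -0.05  0.04] w -0.002 shift [-0.04, -4.47, 6.5] turn [0.08, -0.09, -0.1]
angle 42.61 offset from axis 7.38 n 1140
top z [154.7253623  193.45113548]
```

Following the arc well, about 42° open. Slowing down.

>>> carry_out(targets=[[[0, -0.6, 0.4], [0, 0, 0], -1], [[0, -1.2, 1.0], [0, 0, 0], -1], [[0, -1.7, 1.6], [0, 0, 0], -1], [[0, -2.2, 2.2], [0, 0, 0], -1], [[0, -2.6, 2.8], [0, 0, 0], -1]])

```text
t: 14.75
tcp_pos: [523.3, -97.6, 149.7]
orientation: [2.355, 1.568, 0.762]
ft_force: [0.2, -0.0, -0.5]
grip_width: -0.003
```

>>> carry_out(targets=[[[0, -0.4, 0.6], [0, 0, 0], -1], [[0, -0.7, 1.1], [0, 0, 0], -1], [[0, -0.9, 1.6], [0, 0, 0], -1], [[0, -1.1, 2], [0, 0, 0], -1], [[0, -1.3, 2.4], [0, 0, 0], -1]])

```text
t: 15.25
tcp_pos: [510.3, -120.9, 149.6]
orientation: [2.351, 1.568, 0.758]
ft_force: [-0.5, 0.4, 0.5]
grip_width: 0.0
```

```bash
python3 -c "
from h import *
for f in (15,10,5,0):go([*arc(f),150],-91.35)
angle()"
```

```text
t 15.25 tcp [ 510.3 -120.9  149.6] f [-0.5  0.4  0.5] m [ 0.02 -0.01  0.01] w 0.0 shift [-0.04, -0.19, 0.17] turn [0.09, -0.1, -0.1]
t 15.25 tcp [ 510.3 -120.9  149.6] f [-0.5  0.4  0.5] m [ 0.02 -0.01  0.01] w 0.0 shift [-0.04, -0.61, 1.32] turn [0.09, -0.1, -0.1]
t 15.25 tcp [ 510.3 -120.9  149.6] f [-0.5  0.4  0.5] m [ 0.02 -0.01  0.01] w 0.0 shift [-0.05, -0.94, 2.51] turn [0.09, -0.1, -0.1]
t 15.25 tcp [ 510.3 -120.9  149.6] f [-0.5  0.4  0.5] m [ 0.02 -0.01  0.01] w 0.0 shift [-0.05, -1.16, 3.72] turn [0.09, -0.1, -0.1]
angle 16.15 offset from axis 7.61 n 1188
top z [155.13011956 193.27467421]
```

About 16° left. Pushing slowly at 2–3 mm per row.

>>> carry_out(targets=[[[0, -0.1, 0.4], [0, 0, 0], -1], [[0, -0.3, 0.8], [0, 0, 0], -1], [[0, -0.4, 1.1], [0, 0, 0], -1], [[0, -0.5, 1.4], [0, 0, 0], -1], [[0, -0.6, 1.7], [0, 0, 0], -1]])

```text
t: 15.8
tcp_pos: [503.9, -137.8, 149.6]
orientation: [2.348, 1.568, 0.755]
ft_force: [-0.1, 0.5, -0.6]
grip_width: -0.001
```

>>> carry_out(targets=[[[0, 0, 0.2], [0, 0, 0], -1], [[0, 0, 0.4], [0, 0, 0], -1], [[0, -0.1, 0.6], [0, 0, 0], -1], [[0, -0.1, 0.8], [0, 0, 0], -1], [[0, -0.1, 1], [0, 0, 0], -1]])

```text
t: 16.3
tcp_pos: [502.7, -147.6, 149.6]
orientation: [2.395, 1.568, 0.802]
ft_force: [0.0, 0.4, 1.0]
grip_width: -0.0
```

```bash
python3 -c "
from h import *
for f in (0,):go([*arc(f),150],-91.35)
angle()"
```

```text
t 16.3 tcp [ 502.7 -147.6  149.6] f [0.  0.4 1. ] m [0.01 0.03 0.02] w -0.0 shift [-0.05, -0.46, 1.04] turn [0.09, -0.1, -0.09]
angle 4.94 offset from axis 7.66 n 1138
top z [155.38815906 193.15728379]
```

>>> carry_out(targets=[[[0, 0, 0.2], [0, 0, 0], -1], [[0, 0, 0.35], [0, 0, 0], -1], [[0, 0, 0.5], [0, 0, 0], -1], [[0, 0, 0.65], [0, 0, 0], -1], [[0, 0, 0.8], [0, 0, 0], -1]])

```text
t: 16.85
tcp_pos: [502.6, -155.6, 149.5]
orientation: [2.374, 1.568, 0.781]
ft_force: [-0.2, 0.5, -0.0]
grip_width: 0.001
```

>>> carry_out(targets=[[[0, 0, 0.1], [0, 0, 0], -1], [[0, 0, 0.2], [0, 0, 0], -1], [[0, 0, 0.3], [0, 0, 0], -1]])

```text
t: 17.15
tcp_pos: [502.5, -158.5, 149.5]
orientation: [2.371, 1.568, 0.779]
ft_force: [-0.1, 0.9, 0.9]
grip_width: -0.002
```

```bash
python3 -c "
from h import *
for f in (0,):go([*arc(f),150],-91.35)
angle()"
```

```text
t 17.15 tcp [ 502.5 -158.5  149.5] f [-0.1  0.9  0.9] m [0.03 0.07 0.03] w -0.002 shift [-0.05, -0.46, -0.05] turn [0.09, -0.1, -0.1]
angle 0.84 offset from axis 7.13 n 1110
top z [155.37958626 192.66617544]
```

>>> carry_out(targets=[[[0, 0, 0.1], [0, 0, 0], -1], [[0, 0, 0.2], [0, 0, 0], -1]])

```text
t: 17.4
tcp_pos: [502.5, -160.5, 149.5]
orientation: [2.367, 1.568, 0.774]
ft_force: [-0.0, -0.6, -0.1]
grip_width: -0.001
```

>>> carry_out(targets=[[[0, 0, 0.1], [0, 0, 0], -1], [[0, 0, 0.2], [0, 0, 0], -1]])

```text
t: 17.6
tcp_pos: [502.4, -161.0, 149.4]
orientation: [2.836, 1.567, 1.245]
ft_force: [-0.2, 8.7, 1.1]
grip_width: -0.003
```

Resisted at 8.7 N: it is on the seal. One small extra press, then back off.

>>> carry_out(targets=[[[0, 0, 0.1], [0, 0, 0], -1], [[0, 0, 0.1], [0, 0, 0], -1], [[0, 0, 0.1], [0, 0, 0], -1]])

```text
t: 17.9
tcp_pos: [502.4, -161.0, 149.4]
orientation: [2.959, 1.566, 1.368]
ft_force: [-0.2, 8.3, 1.6]
grip_width: -0.003
```

```bash
python3 -c "
from h import *
go([*arc(0),150],-91.35)
angle()"
```

```text
t 17.9 tcp [ 502.4 -161.   149.4] f [-0.2  8.3  1.6] m [ 1.56 -0.   -0.02] w -0.003 shift [-0.06, -0.46, -0.3] turn [0.21, -0.27, -0.05]
angle 179.73 offset from axis 5.74 n 1072
top z [155.34904383 192.46692913]
```

>>> carry_out(targets=[[[0, 0, -0.2], [0, 0, 0], -1], [[0, 0, -0.8], [0, 0, 0], -1], [[0, 0, -2], [0, 0, 0], -1], [[0, 0, -5], [0, 0, 0], -1], [[0, 0, -9], [0, 0, 0], -1]])

```text
t: 18.45
tcp_pos: [504.4, -74.0, 149.8]
orientation: [1.826, 1.568, 0.23]
ft_force: [1.0, 0.8, 0.0]
grip_width: 0.003
```

>>> carry_out(targets=[[[-5, 0, -4], [0, 0, 0], -1], [[-10, 0, -8], [0, 0, 0], -1], [[-12, 0, -12], [0, 0, 0], -1], [[-12, 0, -15], [0, 0, 0], -1], [[-12, 0, -15], [0, 0, 0], -1]])

```text
t: 18.95
tcp_pos: [507.9, 84.8, 272.1]
orientation: [2.426, 1.562, 0.844]
ft_force: [0.5, -0.9, -0.9]
grip_width: -0.001
```

Run:
```python
from h import *
angle();go([*arc(0),150],-91.35)
S,d=env.get_image('scene');P=cloud('scene',d).reshape(-1,3);e=P[:,:2]-O;x=e@ex;y=e@ey
for a,b in((20,50),(50,80),(80,110),(110,140),(165,180)):
    for z0,z1 in((40,60),(155,175)):
        m=(x>a)&(x<b)&(P[:,2]>z0)&(P[:,2]<z1)&(y>-30)&(y<25);print((a,b),z0,m.sum(),np.median(y[m]).round(1))
m=(x>20)&(x<175)&(np.abs(y)<4);print('door top z',np.percentile(P[m,2],[50,98]))
# bystanders: change vs first scene picture
S0=np.load('/tmp/scene0.npz')['im']
for n,(u,v) in dict(bottle=(188,240),jar=(245,308),beaker=(325,195)).items():
    D=np.abs(S[v-25:v+25,u-18:u+18].astype(int)-S0[v-25:v+25,u-18:u+18]).mean();print(n,D.round(1))
```

```text
angle 179.93 offset from axis 5.86 n 1071
top z [153.47651841 183.07938128]
t 19.0 tcp [507.5  80.8 270.9] f [ 0.4 -1.9 -0.2] m [-0.04  0.04  0.03] w -0.004 shift [12.0, -0.65, 23.93] turn [0.5, -0.21, -0.22]
(20, 50) 40 63 -6.1
(20, 50) 155 80 -5.4
(50, 80) 40 68 -5.8
(50, 80) 155 72 -4.4
(80, 110) 40 63 -5.8
(80, 110) 155 76 -5.1
(110, 140) 40 60 -5.7
(110, 140) 155 82 -4.9
(165, 180) 40 15 -4.5
(165, 180) 155 42 -4.6
door top z [109.3379653  178.83904706]
bottle 1.6
jar 2.5
beaker 29.8
```

Run:
```python
from h import *
T,d=env.get_image('top');Z=np.load('/tmp/top0.npz')
for n,(u,v) in dict(bottle=(288,113),beaker=(293,282),jar=(185,132)).items():
    s=np.s_[v-22:v+22,u-22:u+22];t=cv2.matchTemplate(T[v-40:v+40,u-40:u+40],Z['im'][s],cv2.TM_CCOEFF_NORMED)
    _,c,_,l=cv2.minMaxLoc(t);print(n,'shift px',l[0]-18,l[1]-18,'corr',round(c,3))
```

```text
bottle shift px 0 0 corr 0.999
beaker shift px 3 18 corr 0.403
jar shift px 0 0 corr 0.967
```

Run:
```python
from h import *
Z=np.load('/tmp/scene0.npz');S,d=env.get_image('scene')
for D in(Z['d'],d):
    P=cloud('scene',D);m=(P[...,0]>330)&(P[...,0]<450)&(P[...,1]>-40)&(P[...,1]<95)&(P[...,2]>50)&(P[...,2]<100)
    v,u=np.nonzero(m);q=P[m];print(m.sum(),np.percentile(q,[3,50,97],axis=0).round(0).tolist(),u.min(),u.max(),v.min(),v.max())
s=Z['im'][178:196,308:336];t=cv2.matchTemplate(S[168:206,298:346],s,cv2.TM_CCOEFF_NORMED);print(cv2.minMaxLoc(t),'expected (10,10)')
```

```text
437 [[361.0, 1.0, 53.0], [384.0, 23.0, 74.0], [423.0, 66.0, 86.0]] 312 338 178 200
545 [[362.0, 1.0, 52.0], [391.0, 35.0, 71.0], [423.0, 66.0, 85.0]] 312 338 178 203
(-0.1662798821926117, 0.939222514629364, (20, 10), (10, 10)) expected (10,10)
```

The beaker is exactly where it was, and the door is shut and stays so. Handing in.

```bash
python3 -c "
from h import *
angle();env.job_done();print('handed in')"
```

```text
angle 179.71 offset from axis 6.03 n 1078
top z [153.92817953 183.4372141 ]
the job is handed in; nothing more can be done
handed in
```

The door is back on the cabinet and shut. I lifted the largest door out of the stand and lowered both knuckles onto the pins with it standing square. I held it until it was seated, let go, then pushed it slowly shut with closed fingers. It was handed in at about 19 s, with the robot clear of everything.

- **Seating:** the door went down freely and stopped at the predicted height, with 5 N upward on the wrist. Both knuckles were on their brackets in the picture.
- **Shut:** it met the seal at about 8–9 N. After the arm backed off, depth put it within about 0.3° of shut. Its outer face lay at y ≈ -5 mm along the whole width and its top edge at about 180 mm.
- **Bottle, jar and beaker:** none moved. The first beaker comparisons disagreed: the top-view match failed, probably because the arm hid the beaker, and the scene crop differed because the door had stood in front of it. Matching the beaker itself in the scene view, with depth, showed no shift.
- **Pin position:** the top, scene and wrist views differed by up to about 4 mm. I used the wrist camera's value, and the door threaded onto the pins without measurable side force.
- **Not viewed:** the final shut state was checked by depth only, because I had used all 12 pictures.

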